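# Set the polarizer ring to its index and switch the viewer lamp on

### The arm

A 7-joint arm with a two-finger parallel gripper is mounted at the origin on a cart in front of the work surface, level with it; the furniture and walls round the work are solid. World frame = base frame: x ahead of the robot, y to its left, z up, the work surface at z = 0. Lengths are in m, angles in rad, forces in N, time in s.
With the tool pointing down it reaches from about 0.425 to 0.925 m from the base axis. Payload 6.8 kg.
Tool frame: the origin (TCP) lies on the front face of the gripper's body, between the roots of the fingers; the fingertips stand 73 mm ahead of it and the grasp point (between the pads) lies 54 mm ahead of it (env.nose_length is the distance from the TCP to the fingertips, in m); z points along the fingers, y is the line along which they close (so a half turn about z gives the same grasp; the last joint's range is limited). The gripper opens to 85 mm and grips with 20 to 120 N. Pads are 22 mm wide; open, the fingers measure 114 mm over their backs; the gripper's body (76 mm by 85 mm) begins 54 mm behind the grasp point. The pads swing forward as they close: fully open they stand 13 mm farther back than shut.
Start: joints at [1.161, 0.477, 0.022, 1.555, -0.011, 1.109, -0.083], TCP at [0.201, -0.645, 0.304] pointing down, gripper open.
Joint ranges: [-2.96, 2.96], [-0.34, 2.1], [-1.41, 1.46], [0.24, 2.44], [-1.37, 4.51], [0.17, 1.92], [-2.96, 2.96]. Speed limits (rad/s): [2.39, 2.39, 3.14, 3.14, 3.14, 3.14, 3.14].

### API

Orientations are given as a unit quaternion [w, x, y, z].
In Python, from cell import env, kin, camera, calibration, job gives the robot as it stands. The module is installed in compiled form; this text tells all that it offers. Calls block until the motion is done:
- env.reach(position, orientation): joint-space move of the TCP to a pose.
- env.movel(position, velocity=0.15, rot=None, stop_force=None): straight line of the TCP; rot=None keeps the orientation; velocity is the mean speed in m/s. With stop_force (N) it stops when the force on the tool has changed by that much, and returns True; else False.
- env.goto_joints(angles): joint-space move.
- env.grip(opening, f_grip=None): finger opening in m; f_grip is the grip in N (None keeps the last); returns when the fingers have stopped.
- env.dwell(seconds).
- kin.inverse_kinematics(position, orientation): joint angles nearest the present ones, or None.
- env.get_state(): the state.
- camera(name): name is "scene" or "side" or "wrist"; returns (picture, depth): 420x560x3 uint8, blue, green, red; 420x560 float32, m along the optical axis (not along the pixel's ray), 0 where there is no reading.
- calibration(name): a dict with "fx", "fy", "cx", "cy" (pixels), "rvec" (rotation vector, rad) and "tvec" (3), from world to camera coordinates, as OpenCV has them. Camera axes: x right, y down, z forward; pixel columns grow to the right and rows downward; lengths in m; the calibration is good to about 2 mm. A picture is of the moment at which its call begins: read the wrist's pose just before it. calibration takes no time and is no camera call; for the wrist camera it gives the pose at the moment of the call.
A pose or a line that the arm cannot do raises env.PlanningError and nothing moves.
- job.job_done(): hands the job in; it is judged then, once.
The state is a dict: "time": time; "qpos": joint angles; "joint_velocities": joint speeds; "joint_torque": joint torques, N m; "tcp_pos": TCP position; "orientation": TCP orientation; "force": force on the tool from outside, world axes, zero at the start; "torque": the same for the moment, N m; "opening": finger opening in m; "gripper_force": force on a finger pad.
Only numpy, scipy, OpenCV 4.12 (cv2) and the standard library are available. Lean on these libraries where they do the work, as an engineer would, in place of code of your own. Each camera call takes 0.05 s, during which the arm holds its last target. There are 200 camera calls.

### The job

On the white round polarized-light viewer, push the upright black lever knob round its arc until the ring's yellow pointer lines up with the red index on the scale, then press the green lamp button fully down and let it spring back. Push and press gently with the fingertips only: nothing is to be pinched, gripped or lifted. Leave the red index where it is, the sample dish where it lies on the glass, and the other things around the viewer alone.

Things in the scene. Friction and masses are not known exactly. Their poses are not given: they have to be found in the camera images.
- ring_axis (a point): Centre of the viewer (a fixed round white housing, 228 mm across, its black scale plate 30 mm above the bench), on the vertical axis of the ring, on top of the fixed white and glass centre disc 81 mm across, 44 mm above the bench. x and y axes are the housing's: +x points away from the robot side to the middle of the scale, whose white ticks run 60 degrees to either side of it. A plain rim elsewhere.
- polarizer_ring: The aluminium polarizer ring with its lever, 140 mm across, top 41 mm above the bench, round the centre disc. Its origin lies on the ring's axis at bench height; its +x axis points along the lever. It turns about the vertical axis only, up to 60 degrees to either side of the middle of the scale (+ is counterclockwise from above), stiffly (about 0.12 N m, so 1.5 N at the knob), and stays where it is left. Pushes on it must stay under 20 N; pinching it counts as gripping.
- lever_knob (a point): Middle of the upright black knob (yellow dot on top) at the lever's end: a peg 13 mm across, 79 mm from the ring's axis, standing from 42 to 80 mm above the bench, this point 60 mm above it. The flat lever below it is 14 mm wide.
- pointer_tip (a point): Tip of the thin yellow pointer of the lever, 94.5 mm from the ring's axis, just outside the knob, 36 mm above the bench.
- index_mark (a point): The point just inside the tip of the red index wedge, 94.5 mm from the ring's axis and 36 mm above the bench: the yellow pointer's tip belongs here. The red wedge lies on the scale plate (up to 33.5 mm above the bench) and reaches from 97 to 120 mm from the axis; it is stiff but can be shoved out of place.
- lamp_top (a point): Middle of the top face of the green lamp button, 30 mm across, on the small square block on the viewer's near side, towards the robot, 125 mm from the ring's axis; it goes down 6 mm against a spring (5 N when fully down) and springs back.
- lamp (a joint): How far the green lamp button is pressed, m: 0 up, 0.006 fully down.
- sample_dish: Round sample dish with pink filling, 55 mm across, 14 mm high, loose on the glass in the middle of the ring; origin in the middle of its underside.
- tally: Loose metal hand tally counter, 45 x 52 x 26 mm, left in front of the viewer; origin under its middle.
- jar: Loose white jar with orange lid, 46 mm across, 56 mm high, right behind the viewer; origin under its middle.
- stain_bottle: Loose small white bottle with blue cap, 31 mm across, 56 mm high, behind the viewer; origin under its middle.
- spare_dish: Loose round dish with cream filling, 55 mm across, 14 mm high, right of the viewer; origin under its middle.
Things that resemble listed ones, but are neither listed nor needed, are in the scene too. What is shaped like the sample_dish but blue or turquoise is not meant.

How it is judged:
By the outcome, as a careful person would: the job done as asked, in the order asked, and still so for the second after the job is handed in, with the robot touching nothing.
It also fails if it takes over 48 s, if anything falls off the work surface, if the arm or the gripper's body presses on something with over 40 N, if the wrist force passes 120 N, or if a joint passes its speed limit or range.

## Working session

There is one attempt and no reset: what is moved stays moved. The work goes in short steps, each a Python script; the robot and the scene stay as the last script left them, time stands still between calls to the robot, and variables do not carry over. Pictures are saved under pics/ and viewed, at most 10 in all, crops included, and the job is handed in when it is done.

```bash
mkdir -p pics
cat > h.py <<'E'
import numpy as np, cv2
from cell import env, kin, camera, calibration, job
def cam(name):
    c=calibration(name); im,d=camera(name)
    K=np.array([[c["fx"],0,c["cx"]],[0,c["fy"],c["cy"]],[0,0,1]]); R=cv2.Rodrigues(np.array(c["rvec"],float))[0]
    return im,d,K,R,np.array(c["tvec"],float).ravel()
def onplane(uv,z,K,R,t):
    "intersect pixel rays with plane z"
    uv=np.atleast_2d(uv).astype(float); r=np.c_[uv,np.ones(len(uv))]@np.linalg.inv(K).T@R
    o=-R.T@t; return o+r*((z-o[2])/r[:,2])[:,None]
def proj(p,K,R,t):
    q=np.atleast_2d(p)@R.T+t; q=q@K.T; return q[:,:2]/q[:,2:]
E
python3 - <<'E'
from h import *
for n in("scene","side"):
    im,d,K,R,t=cam(n); cv2.imwrite(f"pics/{n}.png",im); np.savez(n,im=im,d=d,K=K,R=R,t=t); print(n,-R.T@t,K[0,0])
s=env.get_state(); print(s["time"],s["orientation"],s["opening"])
E
```

```text
scene [-0.01772207  0.79145364  0.72639754] 387.5348997494939
side [0.69139073 1.06797644 0.90188468] 516.5349552560962
0.1 [-7.98748022e-04  9.88632543e-01  1.50349663e-01 -1.87792437e-04] 0.08531056693216264
```

View pics/scene.png

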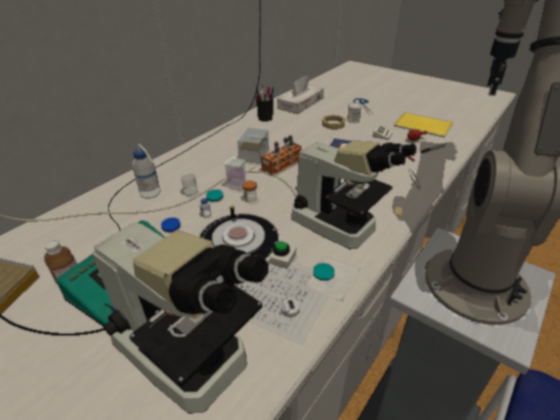

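View pics/side.png

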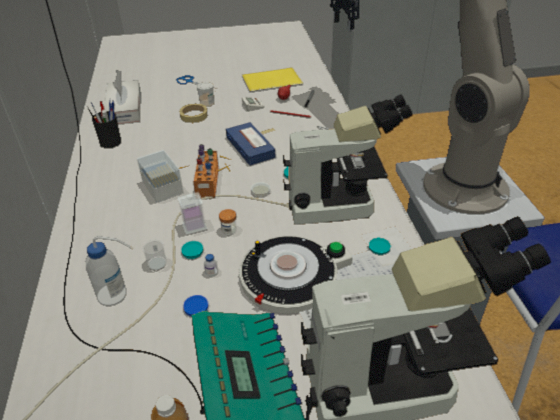

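The side view shows the viewer at about (288,262), the lamp at (336,248), the red index at (259,299) and the knob at about (256,245). Look-alikes are the turquoise dishes at (379,246) and (192,250) and the red object at (284,92). All of them lie off the viewer. I'll check with one close crop.

Run:
```python
from h import *
z=np.load("side.npz"); im,d,K,R,t=[z[k] for k in("im","d","K","R","t")]
c=im[215:325,225:365]; cv2.imwrite("pics/crop.png",cv2.resize(c,None,fx=5.4,fy=5.4,interpolation=cv2.INTER_CUBIC))
for n,uv,h in[("axis",(288,262),.044),("idx",(259,299),.033),("lamp",(336,248),.05),("knobtop",(256,245),.08)]:
    print(n,onplane(uv,h,K,R,t).round(4))
```

```text
axis [[0.5548 0.2385 0.044 ]]
idx [[0.6348 0.3268 0.033 ]]
lamp [[0.4364 0.2199 0.05  ]]
knobtop [[0.6233 0.206  0.08  ]]
```

View pics/crop.png

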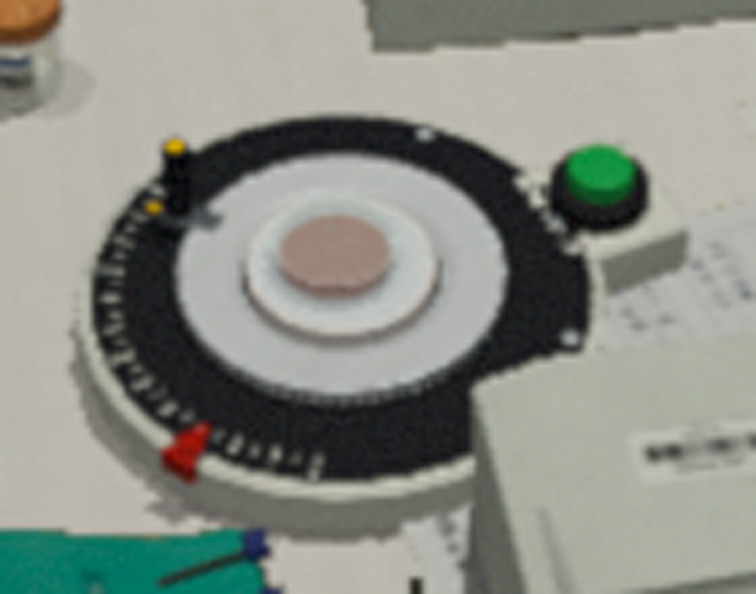

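The crop confirms it: knob top at crop (175,146), i.e. (257,242) in full, pointer tip (153,208), red index tip (207,430), green lamp (600,170), sample dish (335,255). Next I need the heights of the neighbours for clearance.

Run:
```python
from h import *
H=np.zeros((24,22))-1
for n in("side","scene"):
    z=np.load(n+".npz"); d,K,R,t=[z[k] for k in("d","K","R","t")]
    v,u=np.nonzero(d>0); r=np.c_[u,v,np.ones(len(u))]@np.linalg.inv(K).T*d[v,u][:,None]
    p=(r-t)@R
    i=((p[:,0]-.25)/.03).astype(int); j=((p[:,1]+.08)/.03).astype(int)
    m=(p[:,0]>.25)&(p[:,1]>-.08)&(i<24)&(j<22)&(p[:,2]<.6)
    np.maximum.at(H,(i[m],j[m]),p[m,2])
print("y cm  "," ".join(f"{int(100*(-.065+.03*j)):3d}" for j in range(22)))
for i in range(24): print(f"x {.265+.03*i:.2f}"," ".join(f"{int(round(100*h)):3d}" if h>-1 else "  ." for h in H[i]))
z=np.load("side.npz");K,R,t=z["K"],z["R"],z["t"]
f=lambda x,y,h:onplane((225+x/5.4-.4,215+y/5.4-.4),h,K,R,t)[0].round(4)
a=f(341,268,.044);print("axis",a,"knob",f(175,146,.08),"ptr",f(153,208,.036),"idx",f(207,430,.0335),"lamp",f(600,168,.05))
```

```text
y cm    -6  -3   0   2   5   8  11  14  17  20  23  26  29  32  35  38  41  44  47  50  53  56
x 0.27  15  29  30  30  30  15   1   1   1   1   1   0   0   0   0   0   0   0  18  36  36  36
x 0.30  15  29  29  29  30  15   0   1   2   2   1   1   0   2   3   0   0   0  18  35  35  35
x 0.33  15  28  29  28  28  15   0   1   2   2   2   1   0   3   3   0   0   0  18  34  35  35
x 0.35   .  27  28  28  28  15   1   1   2   2   1   1   0   0   0   0   0   0  18  34  34  34
x 0.39   .  27  27  27  27  15   0   0   1   3   3   1   1   0   0   0   0   0   .  33  33  33
x 0.42   .  23  23  23  23   6   1   0   3   6   5   1   0   0   0   .   .   .   .  32  32  32
x 0.45   .  23  23  23  23   5   1   0   3   6   5   3   3   0   0   .   .   .   .  27  27  27
x 0.47   .  23  23  23  23   8   1   3   3   4   4   4   4   0   0   .   .   .   .  27  27  27
x 0.51   1  22  22  22  22   8   0   3   4   5   5   5   4   3   3   .   .   .   .  27  27  27
x 0.54   1   1  18  18   0   1   1   3   4   6   6   6   5   4   3   0   .   .   .  27  27  27
x 0.56   2   2   2   1   0   1   0   3   4   6   6   6 
[... 712 characters left out ...]
  1   1   9  10   9   2   2   2   1   1   1   1   2   2   0   1   1   1   1   1   0  12
x 0.83   1   1   1   1   1   1   6   6   6   1   1   1   0   1   1   1   1   1   1   0   .  12
x 0.86   0   1   1   1   1   0   6   6   6   1   1   1   1   1   1   1   1   1   1   1   1   .
x 0.90   1   1   1   1   1   1   6   6   5   1  18   1   1   1   1   1   1   1   1   1   1   .
x 0.92   1   1   1   1   1   1   1   1   1  13  19  12   1   1   1   1   1   1   1   1   1   .
x 0.95   1   1   1   1   1   1   1   1   0  16  19  15   1   1   1   1   1   1   1   1   0   0
axis [0.5566 0.2454 0.044 ] knob [0.6196 0.1953 0.08  ] ptr [0.6305 0.1863 0.036 ] idx [0.6245 0.3153 0.0335] lamp [0.4352 0.2122 0.05  ]
```

```bash
cat >> h.py <<'E'
def quat(psi): return np.array([0,np.cos(psi/2),np.sin(psi/2),0])  # tool down, tool x at world angle psi
E
python3 - <<'E'
from h import *
print(env.nose_length)
for th in (-40,0,50):
  for s in (-90,90):
    th_=np.radians(th); q=kin.inverse_kinematics(np.array([.5566+.079*np.cos(th_),.245+.079*np.sin(th_),.13]),quat(np.radians(th+s))); print(th,s,None if q is None else np.round(q,2))
s=env.get_state()
env.movel([.201,-.645,.5],velocity=.3); print(env.get_state()["time"])
env.reach([.54,.24,.42],quat(np.radians(-90)))
print(env.get_state()["time"],env.get_state()["tcp_pos"],env.get_state()["qpos"])
im,d,K,R,t=cam("wrist"); cv2.imwrite("pics/w1.png",im); np.savez("w1",im=im,d=d,K=K,R=R,t=t); print(-R.T@t)
E
```

```text
0.0726
-40 -90 [ 0.35  0.99 -1.2   1.7   0.99  1.19  1.32]
-40 90 [ 0.09  0.74 -0.7   1.72  0.58  0.91 -1.55]
0 -90 [ 0.26  1.03 -1.2   1.61  1.01  1.23  1.99]
0 90 [ 0.07  0.82 -0.81  1.62  0.68  1.   -0.96]
50 -90 [-1.1   0.85  0.84  1.71 -0.77  0.95 -2.22]
50 90 [ 0.06  0.89 -0.97  1.62  0.82  1.08 -0.27]
0.9
4.2167 [0.54049835 0.23927694 0.41986026] [ 0.31290151  0.48427884 -1.17911681  1.55840882  0.4517399   1.40352782
  2.23797056]
[0.54053525 0.16859694 0.48988215]
```

View pics/w1.png

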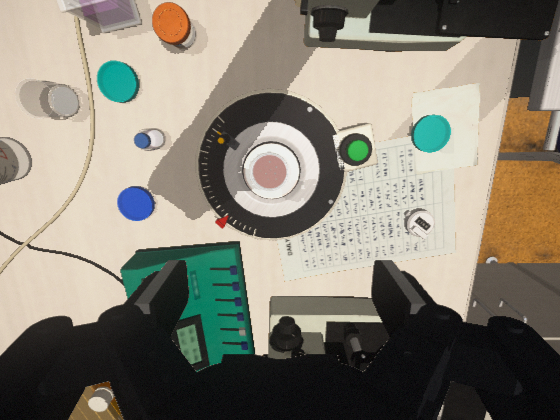

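The wrist picture shows the viewer centre near (270,170), knob and pointer near (222,140), index (222,222) and lamp (358,150). Next I'll measure them finely.

Run:
```python
from h import *
z=np.load("w1.npz"); im,d,K,R,t=[z[k] for k in("im","d","K","R","t")]
c=im[85:245,190:380]; cv2.imwrite("pics/c2.png",cv2.resize(c,None,fx=4,fy=3.75*4/3.75,interpolation=cv2.INTER_CUBIC)[:600])
hsv=cv2.cvtColor(im,cv2.COLOR_BGR2HSV); x,y=np.meshgrid(range(560),range(420))
roi=(x>190)&(x<380)&(y>85)&(y<245)
def blob(n,m,h):
    k,l,s,ce=cv2.connectedComponentsWithStats((m&roi).astype(np.uint8))
    for i in range(1,k):
        if s[i,4]>4: print(n,ce[i].round(1),s[i,4],onplane(ce[i],h,K,R,t)[0].round(4))
h,s,v=cv2.split(hsv)
blob("red",((h<6)|(h>174))&(s>170)&(v>70),.0335)
blob("yel",(h>15)&(h<32)&(s>140)&(v>80),.08)
blob("green",(h>45)&(h<75)&(s>120)&(v>60),.05)
# black plate outer edge -> circle at z .03
m=((v<70)&roi).astype(np.uint8); cs=cv2.findContours(m,cv2.RETR_EXTERNAL,cv2.CHAIN_APPROX_NONE)[0]; c=max(cs,key=cv2.contourArea)[:,0]
p=onplane(cv2.convexHull(c)[:,0],.03,K,R,t)[:,:2]
from scipy.optimize import least_squares
f=least_squares(lambda q:np.hypot(*(p-q[:2]).T)-q[2],[.556,.245,.11],loss="soft_l1",f_scale=.001); print("plate",f.x.round(4),np.abs(f.fun).max())
```

```text
red [221.8 221.4] 80 [0.6299 0.3245 0.0335]
yel [218.5 132.5] 10 [0.6185 0.1886 0.08  ]
yel [220.3 140.1] 35 [0.6167 0.1982 0.08  ]
green [357.5 150.1] 336 [0.4318 0.2142 0.05  ]
plate [0.5533 0.2452 0.1073] 0.0011225593343961587
```

View pics/c2.png

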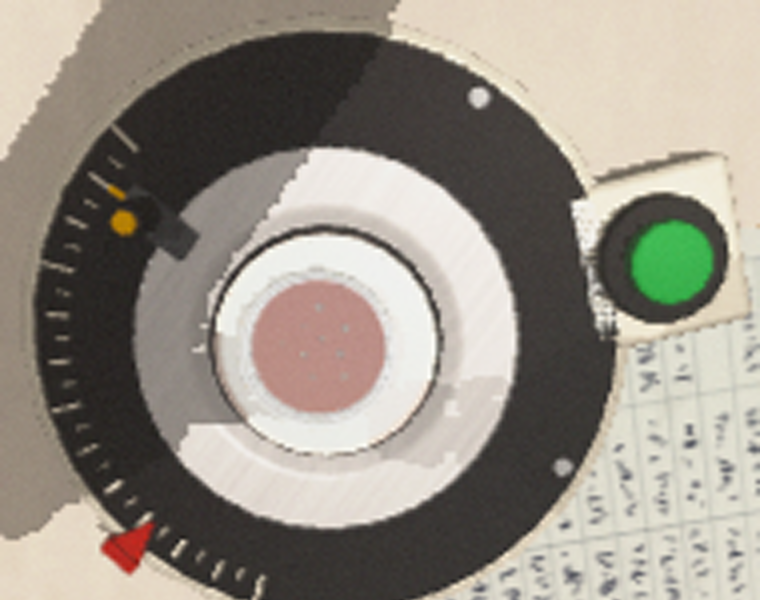

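```bash
cat >> h.py <<'E'
AX=np.array([.5535,.245])
def pose(thk,off,z):
    a=np.radians(thk); er=np.array([np.cos(a),np.sin(a)]); et=np.array([-er[1],er[0]])
    return np.r_[AX+.079*er-off*et,z], quat(a+np.pi/2)
ZP=.0726+.054
E
python3 - <<'E'
from h import *
p,q=pose(-36.6,.030,.30); env.reach(p,q); env.grip(0.0,20)
p,q=pose(-36.6,.030,ZP); 
hit=env.movel(p,velocity=.12,rot=q,stop_force=5); s=env.get_state(); print(hit,s["time"],s["tcp_pos"],s["force"],s["opening"],s["qpos"].round(2) if hasattr(s["qpos"],'round') else s["qpos"])
if not hit:
    f0=np.array(s["force"]);mx=0
    for th in (-36.6,-31,-25,-19,-13,-7):
        p,q=pose(th,.0175,ZP); env.movel(p,velocity=.05,rot=q,stop_force=10)
        s=env.get_state(); print(th,round(s["time"],2),(np.array(s["force"])-f0).round(2))
    im,d,K,R,t=cam("wrist"); cv2.imwrite("pics/w2.png",im); np.savez("w2",im=im,d=d,K=K,R=R,t=t)
E
```

```text
False 8.8333 [0.59944437 0.17385503 0.12733188] [0.43678731 0.34911368 0.71385344] 1.9667645723212967e-05 [-1.07  0.91  1.06  1.86 -0.97  0.99 -0.21]
-36.6 9.23 [-0.34 -0.14  0.2 ]
-31 9.54 [-0.49 -0.28 -0.23]
-25 9.86 [-0.91 -1.83 -1.06]
-19 10.18 [-0.27 -0.72 -0.07]
-13 10.49 [ 0.49  0.08 -1.13]
-7 10.81 [ 0.48 -1.15  0.25]
```

View pics/w2.png

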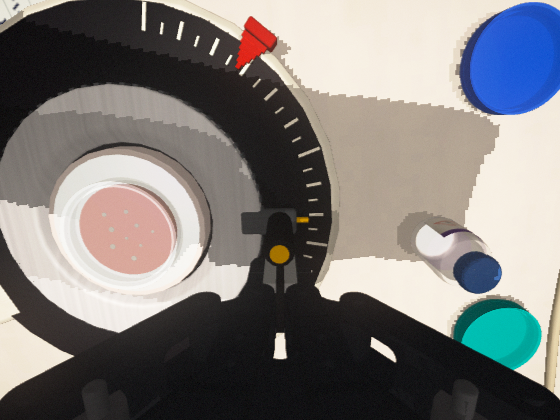

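The view is clear: pointer tip (308,219), index tip about (238,69), knob dot (280,255), with the fingertips right behind the knob. The push works. I'll compute the angles and continue to just short of the index.

Run:
```python
from h import *
z=np.load("w2.npz"); K,R,t=[z[k] for k in("K","R","t")]
def ang(uv,h): p=onplane(uv,h,K,R,t)[0][:2]-AX; return np.degrees(np.arctan2(p[1],p[0])).round(2),np.hypot(*p).round(4)
print("ptr",ang((308,219),.036),"knob",ang((280,254),.08),"idx",ang((238,69),.0325),"idxbase",ang((261,29),.032),"dish",onplane((128,229),.056,K,R,t)[0].round(4))
s=env.get_state();f0=np.array(s["force"])
for th in (-1,5,11,17,23,29,35,40):
    p,q=pose(th,.0175,ZP); hit=env.movel(p,velocity=.05,rot=q,stop_force=10)
    s=env.get_state(); print(th,hit,round(s["time"],2),(np.array(s["force"])-f0).round(1))
    if hit: break
im,d,K,R,t=cam("wrist"); cv2.imwrite("pics/w3.png",im); np.savez("w3",im=im,d=d,K=K,R=R,t=t)
```

```text
ptr (np.float64(-6.08), np.float64(0.0943)) knob (np.float64(-6.11), np.float64(0.0791)) idx (np.float64(45.61), np.float64(0.0971)) idxbase (np.float64(46.31), np.float64(0.1179)) dish [0.56   0.2476 0.056 ]
-1 False 11.18 [0.5 0.4 0.6]
5 False 11.49 [ 1.2 -0.8 -0.1]
11 False 11.81 [ 0.5  0.9 -0.5]
17 False 12.12 [-0.4  0.5 -0.2]
23 False 12.44 [0.8 1.3 0.8]
29 False 12.76 [ 0.9  0.5 -0.1]
35 False 13.07 [-0.1  0.7  0.6]
40 False 13.37 [-0.1  0.2  0.2]
```

View pics/w3.png

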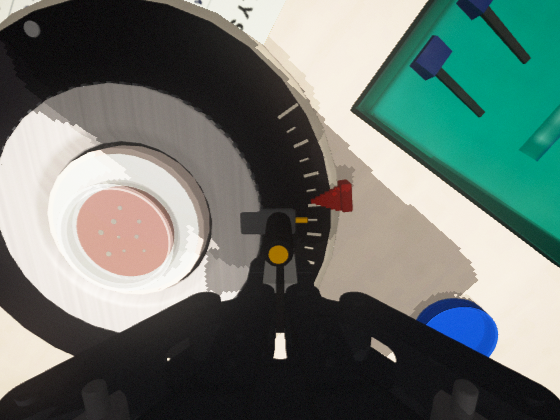

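The pointer tip is at about (308,219) and the index tip at (309,203), about 5° left to go. I'll make a precise measurement in a crop.

Run:
```python
from h import *
z=np.load("w3.npz"); im,K,R,t=[z[k] for k in("im","K","R","t")]
c=im[170:240,280:370]; cv2.imwrite("pics/c3.png",cv2.resize(cv2.convertScaleAbs(c,alpha=1.5),None,fx=8,fy=8,interpolation=cv2.INTER_CUBIC))
h,s,v=cv2.split(cv2.cvtColor(im,cv2.COLOR_BGR2HSV)); x,y=np.meshgrid(range(560),range(420))
def ang(uv,h): p=onplane(uv,h,K,R,t)[:,:2]-AX; return np.degrees(np.arctan2(p[:,1],p[:,0])),np.hypot(*p.T)
for n,m,hh in(("red",((h<8)|(h>172))&(s>150)&(v>50)&(x>295)&(x<365)&(y<240)&(y>160),.0335),("ptr",(h>15)&(h<32)&(s>130)&(v>60)&(x>290)&(y>205)&(y<235)&(x<320),.036),("dot",(h>15)&(h<32)&(s>130)&(v>60)&(x<292)&(x>265)&(y>240)&(y<270),.08)):
    b=np.argwhere(m)[:,::-1]; a,r=ang(b,hh); print(n,len(b),a.mean().round(2),r.min().round(4),r.max().round(4))
    for lo in np.arange(.084,.124,.004):
        k=(r>=lo)&(r<lo+.004)
        if n!="dot" and k.sum()>2: print("  ",lo.round(3),k.sum(),a[k].min().round(2),a[k].max().round(2),a[k].mean().round(2))
```

```text
red 792 46.54 0.0972 0.1192
   0.096 28 45.18 47.47 46.32
   0.1 80 44.36 48.19 46.37
   0.104 125 43.58 49.28 46.35
   0.108 163 42.86 49.57 46.31
   0.112 215 42.48 51.09 46.89
   0.116 181 42.44 51.04 46.59
ptr 76 40.61 0.088 0.0946
   0.088 47 39.73 41.58 40.63
   0.092 29 39.74 41.51 40.59
dot 310 40.66 0.075 0.0831
```

View pics/c3.png

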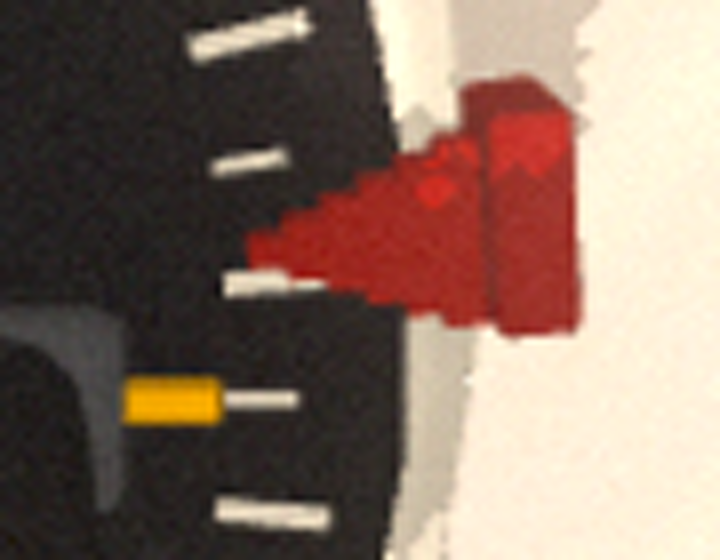

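```bash
cat > m.py <<'E'
from h import *
def measure(name):
    im,d,K,R,t=cam("wrist"); cv2.imwrite(f"pics/{name}.png",im)
    h,s,v=cv2.split(cv2.cvtColor(im,cv2.COLOR_BGR2HSV)); x,y=np.meshgrid(np.arange(560),np.arange(420))
    P=lambda z:onplane(np.c_[x.ravel(),y.ravel()],z,K,R,t)[:,:2]-AX
    red=(((h<8)|(h>172))&(s>150)&(v>50)).ravel(); yel=((h>15)&(h<32)&(s>130)&(v>60)).ravel()
    for n,m,z,lo,hi in(("red",red,.0335,.096,.112),("ptr",yel,.036,.088,.096)):
        p=P(z); r=np.hypot(*p.T); a=np.degrees(np.arctan2(p[:,1],p[:,0])); k=m&(r>lo)&(r<hi)&(abs(a-46)<10)
        print(n,k.sum(),a[k].mean().round(2),r[k].min().round(4),r[k].max().round(4))
E
python3 - <<'E'
from m import *
p,q=pose(45.65,.0175,ZP); print(env.movel(p,velocity=.03,rot=q,stop_force=10)); env.dwell(.2)
measure("w4"); print(env.get_state()["time"])
E
```

```text
False
red 382 46.4 0.097 0.112
ptr 76 46.2 0.0881 0.0946
14.0833
```

Run:
```python
from m import *
z=np.load("w1.npz"); im,d,K,R,t=[z[k] for k in("im","d","K","R","t")]
h,s,v=cv2.split(cv2.cvtColor(im,cv2.COLOR_BGR2HSV)); y,x=np.nonzero((h>45)&(h<75)&(s>120)&(v>60)&(d>0)); k=(abs(x-357)<20)&(abs(y-150)<20); x,y=x[k],y[k]
w=(np.c_[x,y,np.ones(len(x))]@np.linalg.inv(K).T*d[y,x][:,None]-t)@R
print("lamp",np.median(w,0).round(4),w.min(0).round(4),w.max(0).round(4),np.percentile(w[:,2],[10,50,90]).round(4))
p,q=pose(45.8,.0175,ZP); env.movel(p,velocity=.02,rot=q,stop_force=10)
p,q=pose(45.8,.034,ZP); env.movel(p,velocity=.05,rot=q)
measure("w5"); print(env.get_state()["time"])
p[2]=.2; env.movel(p,velocity=.15)
l=np.median(w,0)[:2]
env.movel(np.r_[l,.2],velocity=.2); s=env.get_state(); print(s["time"],s["tcp_pos"])
im,d,K,R,t=cam("wrist"); cv2.imwrite("pics/w6.png",im)
```

```text
lamp [0.4323 0.2139 0.0519] [0.4173 0.2003 0.0424] [0.4457 0.228  0.0548] [0.0507 0.0519 0.053 ]
red 402 46.29 0.0969 0.112
ptr 79 46.11 0.0882 0.0951
14.8667
16.7083 [0.43321673 0.21435173 0.20015669]
```

View pics/w6.png

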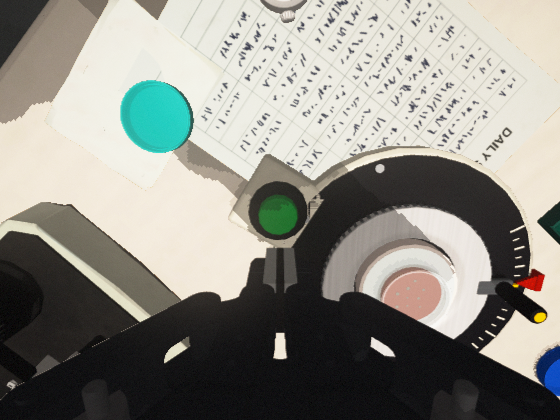

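Run:
```python
from m import *
s=env.get_state(); x,y=.4323,.2139
env.movel([x,y,.135],velocity=.12); f0=np.array(env.get_state()["force"])
hit=env.movel([x,y,.113],velocity=.015,stop_force=10); s=env.get_state()
print(hit,s["tcp_pos"][2],(np.array(s["force"])-f0).round(1)); env.dwell(.3)
im,d,K,R,t=cam("side"); cv2.imwrite("pics/press.png",cv2.resize(im[200:320,220:370],None,fx=4,fy=4,interpolation=cv2.INTER_CUBIC))
s=env.get_state(); print(s["tcp_pos"][2],(np.array(s["force"])-f0).round(1),s["time"])
```

```text
True 0.11862379488478053 [-1.8  0.2  7.4]
0.11862791476472849 [-2.   0.3  8.5] 18.8417
```

View pics/press.png

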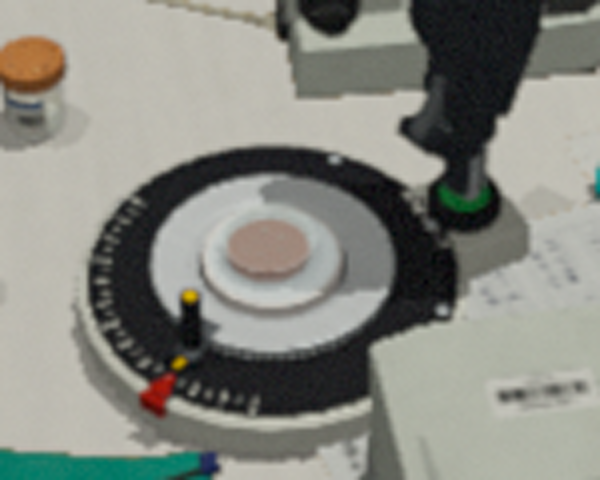

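The button is flush in its bezel at 8.5 N and 6 mm of travel, so it is fully down. The pointer meets the red tip. I'll release, check and hand in.

Run:
```python
from m import *
env.movel([.4323,.2139,.14],velocity=.05); env.movel([.4323,.2139,.26],velocity=.2); env.dwell(.3)
measure("w7")
im,d,K,R,t=cam("wrist"); h,s,v=cv2.split(cv2.cvtColor(im,cv2.COLOR_BGR2HSV)); y,x=np.nonzero((h>45)&(h<80)&(s>120)&(v>40)&(d>0))
w=(np.c_[x,y,np.ones(len(x))]@np.linalg.inv(K).T*d[y,x][:,None]-t)@R; k=np.hypot(*(w[:,:2]-[.4323,.2139]).T)<.02
print("lamp z",np.median(w[k,2]).round(4),k.sum(),env.get_state()["time"])
print(job.job_done())
```

```text
red 133 47.03 0.0962 0.112
ptr 17 46.02 0.0908 0.0953
lamp z 0.0519 739 20.575
the job is handed in; nothing more can be done
None
```

The job is handed in after about 20.6 s. The knob was pushed round with closed fingertips until the yellow pointer met the red index, measured 0.2° off just after the push (a last, coarser view read 1.0°). The green lamp button was then pressed fully down (6 mm) and sprang back. I saw no sign that the index, the dish or anything else moved.

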